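# Clamp the bone mount on the inclined viewing stand

## Robot

A 7-joint arm with a two-finger parallel gripper is mounted at the origin on the work surface. World frame = base frame: x ahead of the robot, y to its left, z up, the work surface at z = 0. Lengths are in m, angles in rad, forces in N, time in s.
With the tool pointing down it reaches from about 0.4 to 0.85 m from the base axis. Payload 6.9 kg.
Tool frame: the origin (TCP) lies on the mounting face of the last link; the fingertips stand 173 mm ahead of it and the grasp point (between the pads) lies 155 mm ahead of it; x points along the fingers, z is the direction in which the jaws open and shut, and the axes are right-handed (so a half turn about x gives the same grasp; the last joint's range is limited). The gripper opens to 85 mm and grips with 20 to 120 N. Pads are 22 mm wide; open, the fingers measure 114 mm over their backs; the gripper's body (76 mm by 85 mm) begins 54 mm behind the grasp point. The pads swing forward as they close: fully open they stand 13 mm farther back than shut.
Start: joints at [-1.119, 0.507, -0.238, 1.5, 0.126, 1.149, -0.155], TCP at [0.212, 0.588, 0.405] pointing down, gripper open.
Joint ranges: [-3.08, 3.08], [-0.24, 2.05], [-1.43, 1.35], [0, 2.5], [-1.52, 4.66], [0.17, 1.96], [-2.89, 2.89]. Speed limits (rad/s): [2.39, 2.39, 3.14, 3.14, 3.14, 3.14, 3.14].

## Interface

Orientations are given as a rotation vector (axis times angle).
In Python, from bench import bot, viewer, ticket, nets gives the robot as it stands. The module is installed in compiled form; this text tells all that it offers.
- The arm moves only by the shell command python3 -m inch 'ROWS' [FORCE]. ROWS is JSON, one flat list of numbers, 7 for each row, row after row: the shift along the tool's x, y, z in cm, then the turn, a rotation vector about the tool's x, y, z in rad, then the closure in counts, from 0 (fully open) to 255 (shut). In form: [dx, dy, dz, ax, ay, az, claw, dx, dy, dz, ax, ay, az, claw, ...]. A call has 1 to 8 rows; each row shifts and turns the commanded pose from where the row before left it, along the tool's axes as they then stand; what a row does not reach is not made up. A row lasts 1/8 s, in which the tool goes at most 62.5 mm and 10.7 degrees, less where a joint would pass 70% of its speed; a pose out of reach is approached as far as the arm can. A call with a gripper value outside its range is refused whole. The fingers move at their own pace and stop on an object; FORCE is the grip in N (left out, the last holds). Time passes only in rows, so rows that do not move let the fingers close. It gives the time, the measured TCP pose, the force and the opening at its end, in the units of the state.
- bot.read_state(): the state, without advancing time (a new reading comes with each control period).
- viewer.read_camera(name): name is "scene" or "top" or "wrist"; returns a dict with "frame" (420x560x3 uint8, red, green, blue), "camera_matrix" (3x3 intrinsics, pixels), "k1" (the pictures are not rectified: a ray, as slopes to the right and down, at radius r is drawn at 1 + k1 r^2 times it, then the intrinsics apply), "position" and "orientation" of the camera in the world. Camera axes: x right, y down, z forward; pixel columns grow to the right and rows downward; lengths in m; the calibration is good to about 2 mm. A picture is of the moment at which its call begins. There is no depth.
- ticket.sign_off(): hands the job in, once; it reports no verdict.
Trained networks look in the newest picture that a camera, given by its name, has taken for a name from the list of things; names that differ only in an ending like _2 or _b are one class to them, and where a whole thing is asked for, a point or a joint stands for the part that bears it (a point fixed in the world has none). Each returns a list of dicts, best first, with "conf" (0 to 1); they miss things now and then, are a little off and sometimes report something else, mostly with a low value. They report only what shows in the picture. A call takes as long as a camera call. They do not tell look-alikes from the thing itself.
- nets.find_in(target, camera): "at" ([x, y, z] in m, in the coordinates of the camera as it stood for that picture, good to about 4 mm: the middle of the surface that is visible of it).
The state is a dict: "time_s": time; "qpos": joint angles; "joint_vel": joint speeds; "tau": joint torques, N m; "ee_pos": TCP position; "orientation": TCP orientation; "force": force on the tool from outside, world axes, zero at the start; "wrist_torque": the same for the moment, N m; "finger_gap": opening from 0.0 (shut) to 1.0 (fully open).
Only numpy, scipy, OpenCV 4.12 (cv2) and the standard library are available. Lean on these libraries where they do the work, as an engineer would, in place of code of your own. Each camera call takes 0.05 s, during which the arm holds its last target. There are 200 camera calls.

## Task

Fit the bone mount whose slots match the three studs onto the sloping face of the viewing stand: lay it on the slope above the brass nut and slide it down, flat on the face, until its slots are fully home on the studs. Then screw the knurled brass nut down clockwise until it stops tight on the carrier, and let go. Leave the other mount, the jar, the hand lens and the forceps where they are.

Things in the scene. Friction and masses are not known exactly. Their poses are not given: they have to be found in the camera images.
- stage: Dark steel sloping face of the fixed grey stand, 30 degrees from level, low edge towards the robot's right and somewhat away from it. Origin on the face at the foot of the middle stud, 55 mm above the table. x points up the slope, y across, z square out of the face. Face: x -50 to 105, y -65 to 65 mm. Three 8 mm studs stand square on it at x = 0: y = 0 (carries the nut), y = -36 and 36 mm (plain, 11 mm high).
- clamp_nut (a joint): Turn of the knurled brass nut on the middle stud, rad; grows as it is screwed down, clockwise seen from above. It lowers 1.43 mm per rad. Starts at 0.2 to 1.4, meets a carrier lying flat under it at about 4.2, stops hard at 4.6 (tight). Turning takes about 0.1 Nm, more once it presses; it stays where it is left.
- clamp_nut_grip (a point): Point on the brass nut's axis (the z axis of the stage) at the height to grip, 13 mm below its top, 29 mm above its underside. The nut is 30 mm in diameter, 42 mm high, with a black top and white mark. Its underside is 12 mm less 1.43 mm per rad of turn above the face, so at the start the 6 mm carrier slides under it.
- carrier_wide: The mount that fits: loose aluminium plate 6 mm thick, 112 mm wide (y), x from -22 to 80 mm, about 0.19 kg, starts flat on the table. Three slots 12 mm wide at y = -36, 0, 36 mm open through the -x edge; closed ends at x = 4 mm. Origin on its underside where the middle stud's axis lies when home: home means origin and axes coincide with stage. z up.
- carrier_wide_block (a point): Place to grip the mount that fits: in its glued cork block, at x = 61, y = 0, z = 31 mm in the carrier's frame. The block is 30 mm (x) by 32 mm (y) by 40 mm high, z = 6 to 46 mm, centred at x = 61, y = 0, with a small long bone on top; grip across its 32 mm (y). Once home it stands up the slope from the nut, 31 mm clear of it.
- carrier_narrow: The mount that does not fit, to be left alone: same plate and cork block, but its outer slots are only 20 mm from the middle one (y = -20 and 20 mm) and its bone is a small skull. Same origin and axes. Lies flat on the table on the other side of the stand from the one that fits.
- jar: Specimen jar with a white cap, 60 mm in diameter, 85 mm high, loose on the table; origin at the centre of its underside. Leave alone.
- lens: Black hand lens lying flat, 64 mm round, 12 mm thick, 90 mm handle along its x; origin at the centre of the round part's underside. Leave alone.
- forceps: Steel forceps, 136 mm long along y, 7 mm high, lying in the fixed steel tray (300 by 170 mm, 22 mm high) beyond the stand; origin at their middle. Leave alone.
Not all that is in view belongs to the job. What is meant by the part that bears stage is not blue or green, and is the smaller of those in its own colour.

How it is judged:
By the outcome, as a careful person would: the job done as asked, in the order asked, and still so for the second after the job is handed in, with the robot touching nothing.
It also fails if it takes over 66 s, if anything falls off the work surface, if the arm or the gripper's body presses on something with over 40 N, if the wrist force passes 120 N, or if a joint passes its speed limit or range.

## Working session

There is one attempt and no reset: what is moved stays moved. The work goes in short steps, Python scripts to look and compute and a shell command to move; the robot and the scene stay as the last step left them, time stands still between calls to the robot, and variables do not carry over. Pictures are saved under pics/ and viewed, about 8 in all and at most 12, crops included, and the job is handed in when it is done.

```bash
mkdir -p pics; cat > h.py <<'E'
import numpy as np,cv2
from scipy.spatial.transform import Rotation as R
from bench import bot,viewer,nets
def Rm(o):
    o=np.array(o,float)
    return o if o.shape==(3,3) else R.from_rotvec(o).as_matrix()
def cam(n,save=None):
    c=viewer.read_camera(n)
    if save: cv2.imwrite('pics/'+save,c['frame'][:,:,::-1])
    return c
def ray(c,u,v):
    K=np.array(c['camera_matrix']);d=np.array([(u-K[0,2])/K[0,0],(v-K[1,2])/K[1,1]])
    s=d.copy()
    for _ in range(30): s=d/(1+c['k1']*(s@s))
    r=Rm(c['orientation'])@np.array([s[0],s[1],1]);return np.array(c['position']),r/np.linalg.norm(r)
def proj(c,P):
    p=(np.atleast_2d(P)-np.array(c['position']))@Rm(c['orientation']);s=p[:,:2]/p[:,2:]
    s=s*(1+c['k1']*(s**2).sum(1,keepdims=True));K=np.array(c['camera_matrix'])
    return np.c_[K[0,0]*s[:,0]+K[0,2],K[1,1]*s[:,1]+K[1,2]]
def tri(L):
    A=np.zeros((3,3));b=np.zeros(3)
    for c,u,v in L:
        o,d=ray(c,u,v);M=np.eye(3)-np.outer(d,d);A+=M;b+=M@o
    return np.linalg.solve(A,b)
def onz(c,u,v,z):
    o,d=ray(c,u,v);return o+d*(z-o[2])/d[2]
E
python3 - <<'E'
from h import *
np.set_printoptions(precision=4,suppress=True)
s=bot.read_state();print(s)
ims=[]
for n in ['scene','top','wrist']:
    c=cam(n,n+'0.png');print(n,np.array(c['position']),c['orientation'],c['camera_matrix'],c['k1'])
    for t in ['stage','clamp_nut','clamp_nut_grip','carrier_wide','carrier_wide_block','carrier_narrow','jar']:
        for d in nets.find_in(t,n)[:4]:
            P=np.array(c['position'])+Rm(c['orientation'])@np.array(d['at'])
            print(' ',t,round(d['conf'],2),P,proj(c,P)[0].round())
E
```

```text
{'time_s': 0.0, 'qpos': array([-1.1195,  0.5084, -0.2375,  1.5012,  0.1257,  1.1489, -0.1548]), 'joint_vel': array([ 0.0002, -0.0006,  0.0007,  0.0006,  0.0018,  0.0026,  0.0001]), 'tau': array([ -0.0006, -62.0606,  -2.1868, -24.9652,   0.0127,   0.0121,
         0.    ]), 'ee_pos': array([0.2118, 0.5878, 0.4038]), 'orientation': array([-0.9519,  1.3547,  0.9501]), 'force': array([-0.2516, -0.3325,  0.6494]), 'wrist_torque': array([-0.0023, -0.0284,  0.0217]), 'finger_gap': 0.9972816114096744}
scene [ 1.2102 -0.6629  1.1175] [-2.251  -0.9615  0.3533] [[501.4786   0.     279.312 ]
 [  0.     501.4786 201.4063]
 [  0.       0.       1.    ]] -0.0620007542370743
  stage 0.84 [ 0.6427 -0.5627  0.1005] [127. 346.]
  stage 0.84 [0.6891 0.4448 0.1121] [420. 140.]
  stage 0.68 [ 0.3198 -0.1287  0.0739] [196. 178.]
  stage 0.64 [ 0.5561 -0.0718  0.0738] [266. 213.]
  clamp_nut 0.6 [ 0.6942 -0.5348  0.1357] [148. 347.]
  clamp_nut 0.58 [ 0.3612 -0.1166  0.0974] [207. 178.]
  clamp_nut 0.56 [ 0.5991 -0.0557  0.094 ] [281. 214.]
  clamp_nut 0.56 [0.7473 0.4615 0.1292] [441. 143.]
  clamp_nut_gri
[... 1010 characters left out ...]
8 -0.0493  0.0986] [274. 197.]
  clamp_nut 0.51 [0.734  0.4724 0.1409] [110. 151.]
  clamp_nut_grip 0.81 [ 0.6857 -0.5198  0.1313] [420. 165.]
  clamp_nut_grip 0.52 [0.735  0.4677 0.1405] [112. 150.]
  carrier_wide 0.62 [0.4878 0.2423 0.0115] [187. 232.]
  carrier_wide 0.59 [ 0.4785 -0.3395  0.0077] [359. 234.]
  carrier_wide_block 0.8 [ 0.4764 -0.3405  0.0037] [359. 235.]
  carrier_narrow 0.77 [0.4835 0.247  0.0114] [186. 233.]
  carrier_narrow 0.24 [0.7316 0.2354 0.0863] [188. 156.]
  jar 0.58 [0.7322 0.2348 0.0865] [188. 156.]
wrist [0.1355 0.6155 0.3739] [2.3478 1.6476 0.2686] [[373.9029   0.     280.4134]
 [  0.     373.9029 209.018 ]
 [  0.       0.       1.    ]] -0.042080095858048804
```

```bash
python3 - <<'E'
import cv2,numpy as np
a=cv2.imread('pics/scene0.png');b=cv2.imread('pics/top0.png')
cv2.imwrite('pics/s1.png',cv2.resize(a,(784,588),interpolation=cv2.INTER_CUBIC));cv2.imwrite('pics/t1.png',cv2.resize(b,(784,588),interpolation=cv2.INTER_CUBIC))
E
```

```text
(no output)
```

View pics/s1.png

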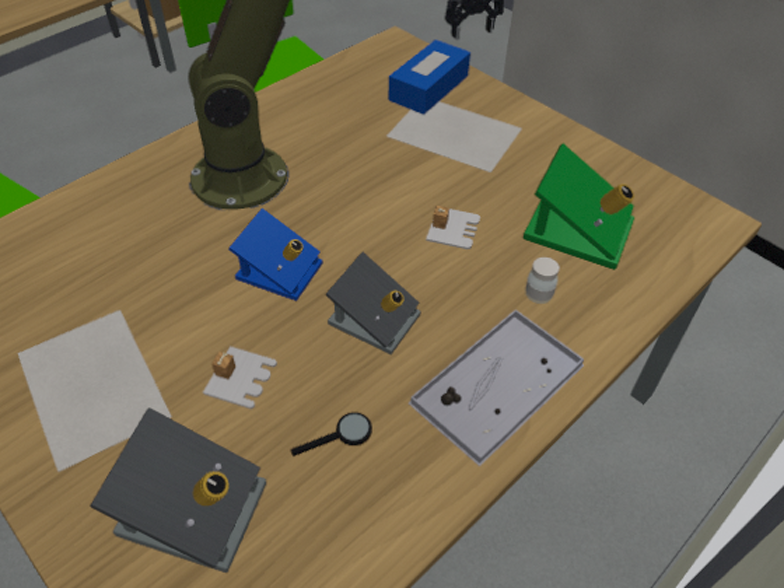

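View pics/t1.png

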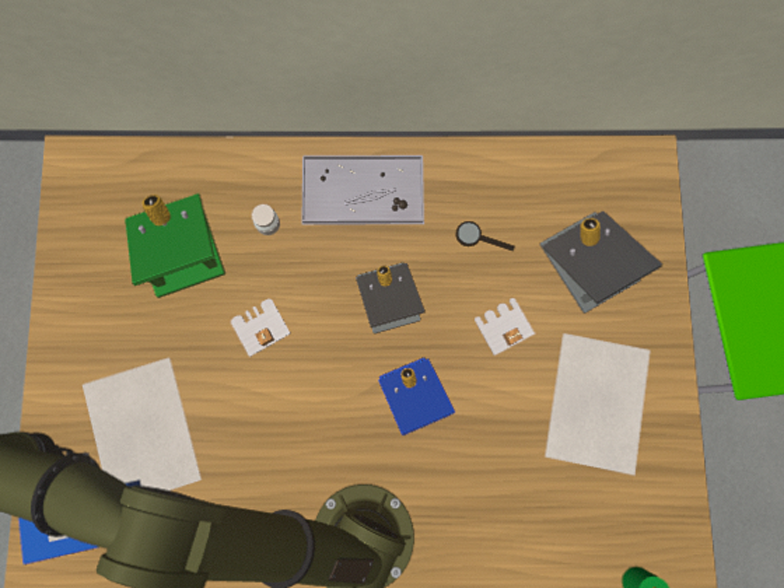

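The scene picture (784 wide) shows four stands: blue (275,255), green (585,205), large grey (180,490) and small grey (372,300). Blue and green are excluded, so the stage is the smaller grey one, at (390,298) in the top view. The mounts are at (240,378) and (455,225) in the scene view. The right-hand one appears to have the widely spaced slots. I'll confirm both in one crop.

```bash
python3 - <<'E'
import cv2,numpy as np
from h import *
b=cv2.imread('pics/top0.png');a=cv2.imread('pics/scene0.png')
r=lambda i,w,h:cv2.resize(i,(w,h),interpolation=cv2.INTER_CUBIC)
top=np.hstack([r(b[205:260,160:215],265,265),r(b[205:260,330:390],265,265),r(b[180:245,250:310],265,265)])
bot_=np.hstack([r(a[140:190,295:355],265,265),r(a[240:300,140:210],265,265),r(a[175:255,230:305],265,265)])
cv2.imwrite('pics/crop.png',np.vstack([top,bot_]))
s=bot.read_state();print(Rm(s['orientation']).round(3))
w=cv2.imread('pics/wrist0.png');c=cam('wrist')
Rt=Rm(s['orientation']);print('cam in tool',(Rt.T@(np.array(c['position'])-s['ee_pos'])).round(4));print((Rt.T@Rm(c['orientation'])).round(3))
E
```

```text
[[-0.    -0.941  0.339]
 [-0.     0.339  0.941]
 [-1.     0.    -0.   ]]
cam in tool [0.0308 0.0812 0.    ]
[[-0.002 -0.315  0.949]
 [-0.001 -0.949 -0.315]
 [ 1.    -0.001  0.002]]
```

View pics/crop.png

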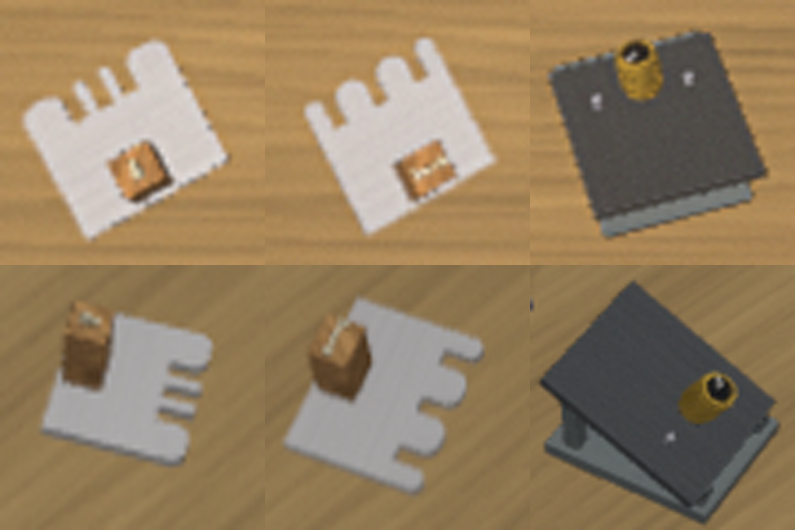

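The crop shows that the right-hand mount (middle column, y≈-0.34) has widely spaced slots and carries the long bone, so it is the one that fits. The left one has narrow slots and the skull. The small grey stand (right column) is the stage. Next I move over to look with the wrist camera.

```bash
python3 -m inch '[0,-4.85,-2.77,0,0,0,0, 0,-4.85,-2.77,0,0,0,0, 0,-4.85,-2.77,0,0,0,0, 0,-4.85,-2.77,0,0,0,0, 0,-4.85,-2.77,0,0,0,0, 0,-4.85,-2.77,0,0,0,0, 0,-4.85,-2.77,0,0,0,0, 0,-4.85,-2.77,0,0,0,0]' 50
python3 -m inch '[0,-2.2,-5.43,0,0,0,0, 0,-2.2,-5.43,0,0,0,0, 0,-1.74,-5.43,0,0,0,0, 0,-1.74,-5.43,0,0,0,0, 0,-1.74,-5.43,0,0,0,0, 0,-1.74,-5.43,0,0,0,0, 0,-1.74,-5.43,0,0,0,0, 0,-1.74,-5.43,0,0,0,0]'
python3 -m inch '[0,-1.74,-5.43,0,0,0,0, 0,-1.74,-5.43,0.18,0,0,0, 0,0,0,0.18,0,0,0, 0,0,0,0.18,0,0,0, 0,0,0,0.18,0,0,0, 0,0,0,0.18,0,0,0, 0,0,0,0.18,0,0,0, 0,0,0,0.18,0,0,0]'
python3 -m inch '[0,0,0,0.18,0,0,0, 0,0,0,0.18,0,0,0, 0,0,0,0.18,0,0,0, 0,0,0,0.18,0,0,0, 0,0,0,0.18,0,0,0, 0,0,0,0,0,0,0]'
python3 - <<'E'
from h import *
np.set_printoptions(precision=4,suppress=True)
s=bot.read_state();print(s['time_s'],s['ee_pos'],s['qpos']);print(Rm(s['orientation']))
c=cam('wrist','w1.png')
i=cv2.imread('pics/w1.png');cv2.imwrite('pics/w1b.png',cv2.resize(i,(784,588)))
for t in ['clamp_nut','clamp_nut_grip','carrier_wide','carrier_wide_block']:
    for d in nets.find_in(t,'wrist')[:2]:
        P=np.array(c['position'])+Rm(c['orientation'])@np.array(d['at']);print(t,d['conf'],P,proj(c,P)[0])
np.save('w1.npy',c,allow_pickle=True)
E
```

```text
time_s: 2.25
ee_pos: [0.5028, 0.2465, 0.4049]
orientation: [-0.951, 1.353, 0.951]
force: [1.3, 0.6, -0.4]
finger_gap: 1.002
time_s: 3.25
ee_pos: [0.4939, -0.2127, 0.405]
orientation: [-0.951, 1.353, 0.95]
force: [0.8, 0.9, 0.5]
finger_gap: 1.001
time_s: 4.25
ee_pos: [0.4901, -0.3249, 0.4047]
orientation: [0.032, 1.57, -0.032]
force: [1.0, -0.3, 0.2]
finger_gap: 0.998
time_s: 5.0
ee_pos: [0.4903, -0.3247, 0.4046]
orientation: [0.728, 1.445, -0.728]
force: [0.3, -0.3, 0.3]
finger_gap: 1.002
5.0 [ 0.4903 -0.3247  0.4046] [ 0.1939  0.4957  0.5593  1.6087 -0.2839  1.1195 -0.1097]
[[-0.0003  0.8037  0.5951]
 [-0.0002  0.5951 -0.8037]
 [-1.     -0.0003 -0.    ]]
carrier_wide 0.75 [ 0.4793 -0.3385 -0.0006] [285.4483 185.393 ]
carrier_wide_block 0.89 [ 0.4816 -0.3412  0.0011] [288.8743 185.5805]
```

View pics/w1b.png

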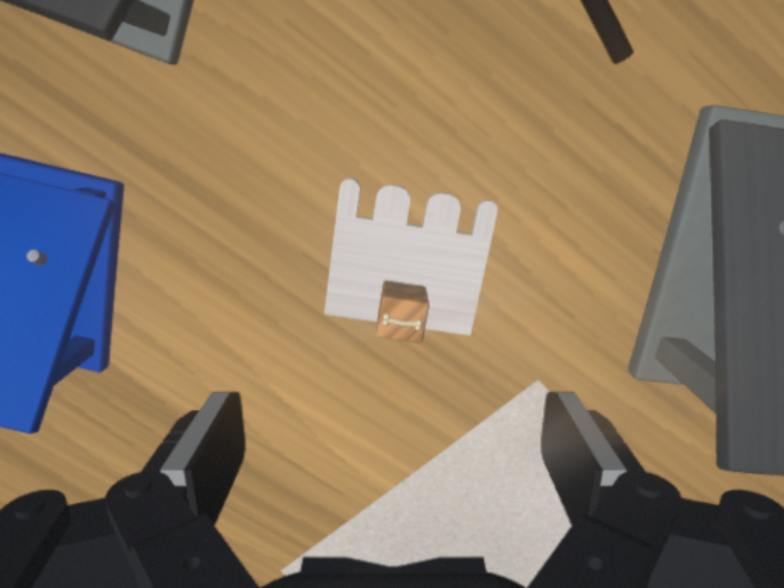

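The wrist view (784 wide) shows the wide mount at (410,260), its block top with the long bone at (402,325), slots pointing up-right, and the wood clear around it. Next I measure it.

```bash
cat >> h.py <<'E'
def plate(c,roi,lo=140,z=.006,sat=40):
    u0,v0,u1,v1=roi;f=c['frame'][v0:v1,u0:u1];hsv=cv2.cvtColor(f,cv2.COLOR_RGB2HSV)
    m=((hsv[...,1]<sat)&(hsv[...,2]>lo)).astype(np.uint8)
    n,l,st,_=cv2.connectedComponentsWithStats(m);k=1+np.argmax(st[1:,4]);m=(l==k).astype(np.uint8)
    cs,_=cv2.findContours(m,cv2.RETR_EXTERNAL,cv2.CHAIN_APPROX_NONE);q=max(cs,key=len)[:,0]
    P=np.array([onz(c,u+u0,v+v0,z)[:2] for u,v in q]);return P,m,q+[u0,v0]
def stripes(im,name,s=3):
    cv2.imwrite('pics/'+name,cv2.resize(im[:,:,::-1],None,fx=s,fy=s,interpolation=cv2.INTER_CUBIC))
E
python3 - <<'E'
from h import *
np.set_printoptions(precision=4,suppress=True)
c=np.load('w1.npy',allow_pickle=True).item()
ct=cam('top')
for c_,roi in [(c,(225,122,362,246)),(ct,(330,205,390,260))]:
    P,m,q=plate(c_,roi)
    r=cv2.minAreaRect((P*1000).astype(np.float32));print('rect',r,m.sum());print(cv2.boxPoints(r))
# cork block in both: hue mask
for n,c_,roi in [('w',c,(260,190,320,250)),('t',ct,(345,220,380,250))]:
    u0,v0,u1,v1=roi;h=cv2.cvtColor(c_['frame'][v0:v1,u0:u1],cv2.COLOR_RGB2HSV)
    print(n,c_['frame'][233 if n=='w' else 241,280 if n=='w' else 366], c_['frame'][205 if n=='w' else 235,285 if n=='w' else 350])
stripes(c['frame'][190:250,255:325],'blk.png',5)
E
```

```text
rect ((484.56884765625, -342.2906188964844), (101.9404525756836, 111.70484161376953), 27.62781524658203) 8655
[[ 413.5101 -316.4428]
 [ 465.3105 -415.4109]
 [ 555.6276 -368.1384]
 [ 503.8271 -269.1703]]Traceback (most recent call last):
  File "<stdin>", line 6, in <module>
  File "h.py", line 30, in plate
    n,l,st,_=cv2.connectedComponentsWithStats(m);k=1+np.argmax(st[1:,4]);m=(l==k).astype(np.uint8)
                                                     ~~~~~~~~~^^^^^^^^^^
    return _wrapfunc(a, 'argmax', axis=axis, out=out, **kwds)
    return bound(*args, **kwds)
ValueError: attempt to get argmax of an empty sequence
```

The rectified plate measures 101.9 × 111.7 mm at z=6 mm, which matches the given 102 × 112. Now I measure the stage from two wrist positions.

```bash
python3 -m inch '[0,5.04,-3.1,0,0,0,0, 0,5.04,-3.1,0,0,0,0, 0,5.04,-3.1,0,0,0,0, 0,5.04,-3.1,0,0,0,0, 0,5.04,-3.1,0.179,0,0,0, 0,0,0,0.179,0,0,0, 0,0,0,0,0,0,0]'
python3 - <<'E'
from h import *
np.set_printoptions(precision=4,suppress=True)
c=np.load('w1.npy',allow_pickle=True).item();ct=cam('top')
print('bone mid',tri([(c,287,230),(ct,367.8,240.3)]))
c=cam('wrist','w2.png');np.save('w2.npy',c,allow_pickle=True)
i=cv2.imread('pics/w2.png');cv2.imwrite('pics/w2b.png',cv2.resize(i,(784,588)))
E
python3 -m inch '[0,-5,0,0,0,0,0, 0,-5,2,0,0,0,0, 0,0,6,0,0,0,0, 0,0,4,0,0,0,0, 0,0,0,0,0,0,0]'
python3 - <<'E'
from h import *
c=cam('wrist','w3.png');np.save('w3.npy',c,allow_pickle=True)
i=cv2.imread('pics/w3.png');cv2.imwrite('pics/w3b.png',cv2.resize(i,(784,588)))
E
```

```text
time_s: 6.18
ee_pos: [0.6009, -0.05, 0.4044]
orientation: [0.999, 1.329, -1.001]
force: [-0.7, -0.0, 0.1]
finger_gap: 1.001
bone mid [ 0.4535 -0.36    0.0415]
time_s: 6.9
ee_pos: [0.5364, -0.1981, 0.4052]
orientation: [1.004, 1.324, -1.006]
force: [-0.5, -0.4, 0.3]
finger_gap: 0.999
```

View pics/w2b.png

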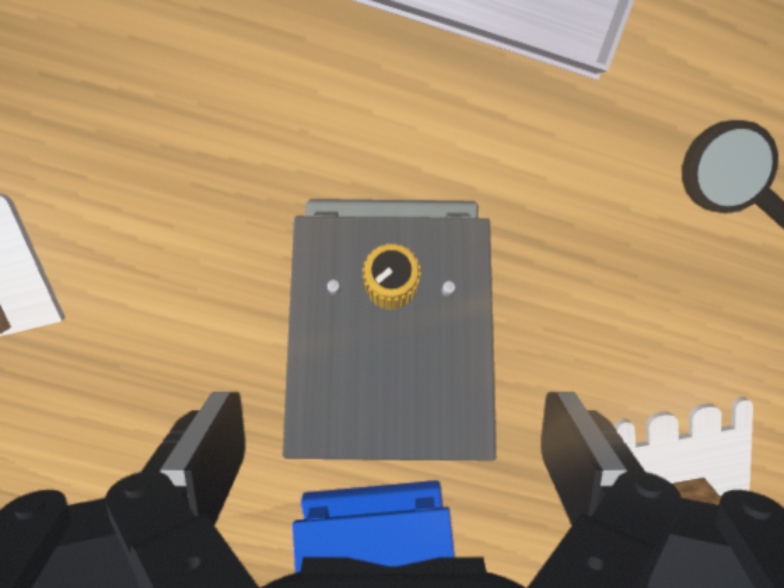

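View pics/w3b.png

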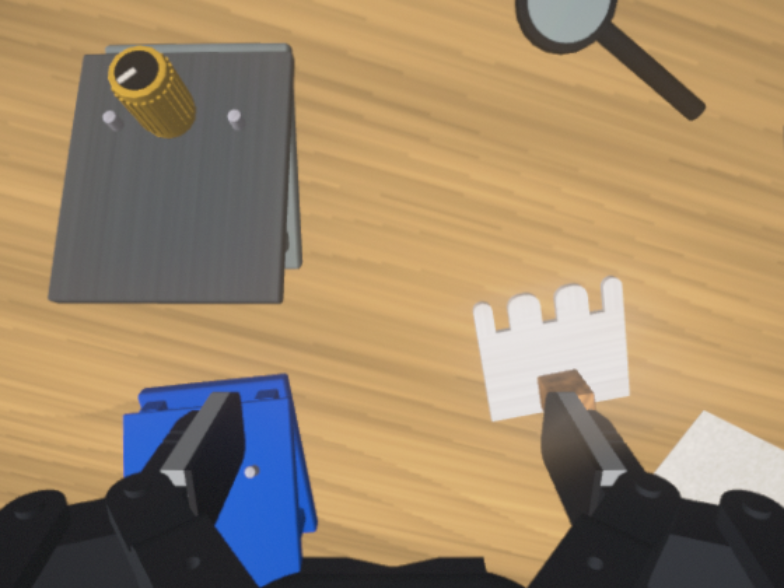

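W2 shows the stage with the nut top at (391,268), the studs at (333,285) and (449,287), and the face corners at (296,216), (490,219), (284,458) and (495,460). W3 shows the nut top at (138,71), the studs at (109,117) and (234,115), and the corners at (84,55), (292,50), (49,300) and (282,302). The white mark points left and down.

```bash
cat > fit.py <<'E'
from h import *
from scipy.optimize import least_squares
np.set_printoptions(precision=4,suppress=True)
obj=np.array([[-50,-65,0],[-50,65,0],[105,-65,0],[105,65,0],[0,-36,11],[0,36,11],[0,0,54]],float)/1000
L=[]
for n,px in [('w2',[(296,216),(490,219),(284,458),(495,460),(333,285),(449,287),(391,268)]),('w3',[(84,55),(292,50),(49,300),(282,302),(109,117),(234,115),(138,71)])]:
    c=np.load(n+'.npy',allow_pickle=True).item();p=(np.array(px)+.5)/1.4-.5
    g=cv2.cvtColor(c['frame'],cv2.COLOR_RGB2GRAY)
    q=cv2.cornerSubPix(g,p[:4].astype(np.float32).reshape(-1,1,2),(4,4),(-1,-1),(3,50,.01))[:,0]
    p[:4]=np.where(np.linalg.norm(q-p[:4],axis=1,keepdims=True)<2.5,q,p[:4]);L.append((c,p))
def base(yaw,t):
    z=np.array([0,0,1.]);h=np.array([np.cos(yaw),np.sin(yaw),0]);x=np.cos(t)*h+np.sin(t)*z;y=np.cross(z,h);return np.c_[x,y,np.cross(x,y)]
def f(v,full=False):
    o=obj.copy();o[6,2]-=.00143*v[5];W=v[:3]+o@base(v[3],v[4]).T
    return np.concatenate([(proj(c,W)-p).ravel() for c,p in L])
r=least_squares(f,[.59,-.05,.055,np.pi+.28,.5236,.8],loss='soft_l1')
print(r.x,'yaw',np.degrees(r.x[3]),'tilt',np.degrees(r.x[4]));print(r.fun.reshape(2,7,2).round(1).tolist())
r2=least_squares(lambda v:f([*v[:4],np.pi/6,v[4]]),[.59,-.05,.055,np.pi+.28,.8],loss='soft_l1');print(r2.x,np.degrees(r2.x[3]),r2.cost,r.cost)
v=r2.x;np.save('stage.npy',np.array([*v[:4],np.pi/6]))
for i in range(7): print(tri([(c,*p[i]) for c,p in L]),end=' ')
E
python3 fit.py
python3 - <<'E'
from h import *
np.set_printoptions(precision=4,suppress=True)
c=np.load('w2.npy',allow_pickle=True).item()
s=bot.read_state();print(s['ee_pos'],Rm(s['orientation']),s['qpos'])
c=np.load('w3.npy',allow_pickle=True).item()
E
```

```text
[ 0.5782 -0.0558  0.0531  3.4128  0.5222  0.5524] yaw 195.53902996775665 tilt 29.91871981568211
[[[-0.8, -0.6], [0.4, -1.0], [-0.5, 0.1], [0.2, 0.6], [0.2, -0.0], [-0.2, -0.7], [0.0, 0.6]], [[-0.3, 0.2], [0.6, 0.7], [0.1, 0.7], [-0.6, -1.8], [0.9, -0.1], [0.4, 0.3], [-0.3, 0.0]]]
[ 0.5782 -0.0558  0.0531  3.413   0.6046] 195.5529761117427 4.053017960962837 4.038173838049162
[0.6026 0.0173 0.0297] [ 0.6371 -0.1065  0.0304] [ 0.4741 -0.018   0.1064] [ 0.5061 -0.1435  0.1027] [ 0.5738 -0.0195  0.0634] [ 0.5932 -0.0892  0.0644] [ 0.6039 -0.0486  0.0984] [ 0.5366 -0.196   0.4049] [[ 0.0001  0.9622  0.2722]
 [-0.0006  0.2722 -0.9622]
 [-1.     -0.      0.0006]] [-0.1116  0.489   0.6619  1.6533 -0.3272  1.1124 -0.6553]
```

Both fits agree: stage origin (0.578,-0.056,0.053), upslope yaw 195.6°, tilt 29.9°, nut turn about 0.6. The heights match the text. Next I go to the block.

```bash
cat >> h.py <<'E'
def to(Rt,p):
    "delta in tool axes (cm) from measured pose, and the turn that remains"
    s=bot.read_state();A=Rm(s['orientation'])
    print('t',s['time_s'],'ee',s['ee_pos'].round(4),'q',s['qpos'].round(2),'F',s['force'].round(1),'gap',round(s['finger_gap'],3))
    print(' shift cm',(A.T@(np.array(p)-s['ee_pos'])*100).round(2),'turn',R.from_matrix(A.T@Rt).as_rotvec().round(3),'shift after turn',(Rt.T@(np.array(p)-s['ee_pos'])*100).round(2))
def cyaw(d): # tool down, tool z along carrier y
    a=np.radians(d);y=np.array([-np.sin(a),np.cos(a),0]);x=np.array([0,0,-1.]);return np.c_[x,np.cross(y,x),y]
def stage():
    v=np.load('stage.npy');z=np.array([0,0,1.]);h=np.array([np.cos(v[3]),np.sin(v[3]),0]);x=np.cos(v[4])*h+np.sin(v[4])*z;y=np.cross(z,h)
    return v[:3],np.c_[x,y,np.cross(x,y)]
def stool(): # tool square on the stage, z along stage y
    o,S=stage();x=-S[:,2];z=S[:,1];return np.c_[x,np.cross(z,x),z]
E
python3 -m inch '[2.6,-3.03,3.33,0,0,0,0, 2.6,-3.03,3.33,0,0,0,0, 2.6,-3.03,3.33,0,0,0,0, 2.6,-3.03,3.33,-0.103,0,0,0, 0,0,0,-0.103,0,0,0, 0,0,0,0,0,0,0]'
python3 - <<'E'
from h import *
np.set_printoptions(precision=4,suppress=True)
to(cyaw(207.63),[.4562,-.3571,.186])
c=cam('wrist')
P,m,q=plate(c,(190,20,400,250));r=cv2.minAreaRect((P*1000).astype(np.float32));print(r);print(cv2.boxPoints(r))
cv2.imwrite('pics/w4.png',c['frame'][:,:,::-1])
E
```

```text
time_s: 7.7
ee_pos: [0.4572, -0.3545, 0.3007]
orientation: [0.847, 1.401, -0.845]
force: [0.8, 0.4, 0.1]
finger_gap: 1.001
t 7.7 ee [ 0.4572 -0.3545  0.3007] q [ 0.29  0.59  0.53  1.77 -0.37  0.88 -0.1 ] F [0.8 0.4 0.1] gap 1.001
 shift cm [11.47 -0.22  0.2 ] turn [ 0.002 -0.001 -0.001] shift after turn [11.47 -0.21  0.19]
((484.1463928222656, -342.64898681640625), (101.15866088867188, 111.90408325195312), 27.704179763793945)
[[ 413.353  -316.626 ]
 [ 465.378  -415.7014]
 [ 554.9398 -368.672 ]
 [ 502.9148 -269.5966]]
```

```bash
python3 -m inch '[2.9,-0.2,0.2,0,0,0,0, 2.9,0,0,0,0,0,0, 2.9,0,0,0,0,0,0, 2.75,0,0,0,0,0,0, 0,0,0,0,0,0,0]'
python3 -m inch '[0,0,0,0,0,0,255, 0,0,0,0,0,0,255, 0,0,0,0,0,0,255, 0,0,0,0,0,0,255, 0,0,0,0,0,0,255, 0,0,0,0,0,0,255]' 60
python3 - <<'E'
from h import *
to(cyaw(207.63),[.4562,-.3571,.186])
E
```

```text
time_s: 8.38
ee_pos: [0.457, -0.3558, 0.185]
orientation: [0.846, 1.403, -0.845]
force: [-1.2, 1.3, 1.0]
finger_gap: 1.0
time_s: 9.12
ee_pos: [0.4569, -0.3577, 0.1873]
orientation: [0.846, 1.398, -0.846]
force: [-0.1, 0.5, 6.2]
finger_gap: 0.365
t 9.125 ee [ 0.4569 -0.3577  0.1873] q [ 0.36  0.73  0.42  1.87 -0.48  0.64 -0.01] F [-0.1  0.5  6.2] gap 0.365
 shift cm [ 0.13 -0.04 -0.08] turn [ 0.001  0.001 -0.001] shift after turn [ 0.13 -0.04 -0.08]
```

```bash
python3 -m inch '[-1,0,0,0,0,0,255, -4,0,0,0,0,0,255, -5,0,0,0,0,0,255, -5,0,0,0,0,0,255, -3,0,0,0.105,0,0,255, 0,0,0,0.105,0,0,255, 0,0,0,0,0,0,255]'
python3 - <<'E'
from h import *
o,S=stage();to(stool(),o+S@np.array([.109,0,.2473]));print('tool z . stage y',(Rm(bot.read_state()['orientation'])[:,2]@S[:,1]))
E
```

```text
time_s: 10.0
ee_pos: [0.4564, -0.3572, 0.3667]
orientation: [1.005, 1.326, -1.005]
force: [-0.2, 0.8, -2.7]
finger_gap: 0.367
t 10.0 ee [ 0.4564 -0.3572  0.3667] q [ 0.23  0.54  0.64  1.69 -0.36  1.04 -0.32] F [-0.2  0.8 -2.7] gap 0.367
 shift cm [  4.5   22.81 -25.7 ] turn [ 0.003  0.001 -0.524] shift after turn [ -7.47  21.94 -25.76]
tool z . stage y 0.9999956647755265
```

```bash
python3 -m inch '[0,3.8,-4.28,0,0,0,255, 0,3.8,-4.28,0,0,0,255, 0,3.8,-4.28,0,0,0,255, 0,3.8,-4.28,0,0,0,255, 0,3.8,-4.28,0,0,0,255, 0,3.8,-4.28,0,0,0,255, 0,0,0,0,0,0,255]'
python3 -m inch '[0,0,0,0,0,-0.131,255, 0,0,0,0,0,-0.131,255, 0,0,0,0,0,-0.131,255, 0,0,0,0,0,-0.131,255, 0,0,0,0,0,0,255]'
python3 - <<'E'
from h import *
o,S=stage();to(stool(),o+S@np.array([.109,0,.2473]))
c=cam('wrist','w5.png')
E
```

```text
time_s: 10.88
ee_pos: [0.6084, -0.0421, 0.3646]
orientation: [0.998, 1.334, -0.996]
force: [-0.2, -1.1, -2.6]
finger_gap: 0.366
time_s: 11.5
ee_pos: [0.6071, -0.0486, 0.3646]
orientation: [0.662, 1.634, -1.391]
force: [0.4, -0.3, -2.4]
finger_gap: 0.365
t 11.5 ee [ 0.6071 -0.0486  0.3646] q [-0.34  0.76  0.68  1.38 -0.17  1.6  -0.96] F [ 0.4 -0.3 -2.4] gap 0.365
 shift cm [ 3.74  2.1  -0.08] turn [0.004 0.001 0.002] shift after turn [ 3.74  2.09 -0.08]
```

View pics/w5.png

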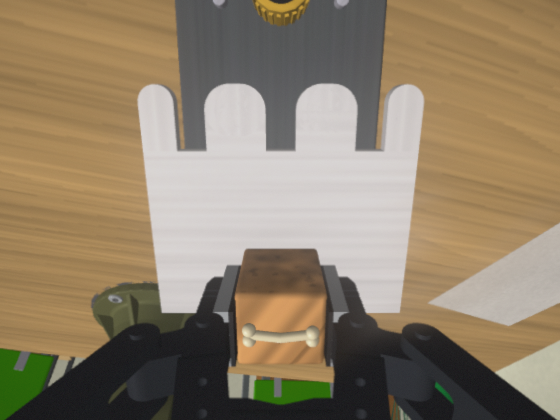

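The view shows the held mount square in the tool. Its slot ends are level at row 150 and it is centred on column 281. The nut (281,5) and studs (220,2) and (341,2) are centred on the same column. Now I lower it.

```bash
python3 -m inch '[2,1.05,-0.04,0,0,0,255, 1.74,1.05,-0.04,0,0,0,255, 2.5,0,0,0,0,0,255, 2.3,0,0,0,0,0,255, 0,0,0,0,0,0,255]'
python3 - <<'E'
from h import *
o,S=stage();to(stool(),o+S@np.array([.109,0,.1873]));print(S.T@bot.read_state()['force'])
E
python3 -m inch '[0.3,0,0,0,0,0,255, 0.3,0,0,0,0,0,255, 0.2,0,0,0,0,0,255, 0,0,0,0,0,0,255]'
python3 - <<'E'
from h import *
o,S=stage();to(stool(),o+S@np.array([.109,0,.1873]));print(S.T@bot.read_state()['force'])
E
```

```text
time_s: 12.18
ee_pos: [0.5819, -0.0548, 0.2813]
orientation: [0.666, 1.632, -1.391]
force: [-0.3, 0.4, -1.6]
finger_gap: 0.366
t 12.175 ee [ 0.5819 -0.0548  0.2813] q [-0.35  0.8   0.66  1.55 -0.2   1.39 -0.95] F [-0.3  0.4 -1.6] gap 0.366
 shift cm [ 1.23  0.18 -0.  ] turn [ 0.002 -0.    -0.   ] shift after turn [ 1.23  0.18 -0.  ]
[-0.63405608 -0.49697133 -1.45708938]
time_s: 12.68
ee_pos: [0.5791, -0.0555, 0.2748]
orientation: [0.664, 1.631, -1.391]
force: [-1.1, -0.0, -1.8]
finger_gap: 0.368
t 12.675 ee [ 0.5791 -0.0555  0.2748] q [-0.35  0.81  0.66  1.57 -0.21  1.37 -0.95] F [-1.1 -0.  -1.8] gap 0.368
 shift cm [0.52 0.11 0.01] turn [0.002 0.001 0.   ] shift after turn [0.52 0.11 0.01]
[ 0.02319341 -0.27098431 -2.12726637]
```

```bash
python3 -m inch '[0.2,0.05,0,0,0,0,255, 0.2,0,0,0,0,0,255, 0.1,0,0,0,0,0,255, 0,0,0,0,0,0,255]'
python3 - <<'E'
from h import *
o,S=stage();to(stool(),o+S@np.array([.109,0,.1873]));print(S.T@bot.read_state()['force'],S.T@bot.read_state()['wrist_torque'])
E
python3 -m inch '[0.1,0,0,0,0,0,255, 0.1,0,0,0,0,0,255, 0,0,0,0,0,0,255]'
python3 - <<'E'
from h import *
o,S=stage();to(stool(),o+S@np.array([.109,0,.1873]));print(S.T@bot.read_state()['force'],S.T@bot.read_state()['wrist_torque'])
E
```

```text
time_s: 13.18
ee_pos: [0.5776, -0.0559, 0.2717]
orientation: [0.665, 1.63, -1.389]
force: [2.7, 3.3, 9.1]
finger_gap: 0.365
t 13.175 ee [ 0.5776 -0.0559  0.2717] q [-0.35  0.81  0.66  1.57 -0.21  1.36 -0.95] F [2.7 3.3 9.1] gap 0.365
 shift cm [0.18 0.08 0.01] turn [ 0.002  0.002 -0.002] shift after turn [0.18 0.08 0.01]
[ 1.49525364 -2.44545502  9.61316819] [-0.6114392   0.18135025 -0.03680847]
time_s: 13.55
ee_pos: [0.5773, -0.0559, 0.2719]
orientation: [0.666, 1.629, -1.388]
force: [4.7, 5.4, 23.5]
finger_gap: 0.367
t 13.55 ee [ 0.5773 -0.0559  0.2719] q [-0.35  0.81  0.66  1.58 -0.21  1.36 -0.94] F [ 4.7  5.4 23.5] gap 0.367
 shift cm [0.17 0.12 0.01] turn [ 0.002  0.002 -0.004] shift after turn [0.17 0.12 0.01]
[ 6.62445407 -3.89921577 23.36767704] [-1.31898223 -0.78278991 -0.0493441 ]
```

```bash
python3 -m inch '[-0.13,0,0,0,0,0,255, 0,0.5,0,0,0,0,255, 0,0.5,0,0,0,0,255, 0,0.5,0,0,0,0,255, 0,0,0,0,0,0,255]'
python3 - <<'E'
from h import *
o,S=stage();to(stool(),o+S@np.array([.061,0,.189]));print(S.T@bot.read_state()['force'],S.T@bot.read_state()['wrist_torque'])
c=cam('wrist','w6.png')
E
```

```text
time_s: 14.18
ee_pos: [0.5896, -0.0535, 0.2647]
orientation: [0.664, 1.629, -1.391]
force: [1.8, 0.6, 16.7]
finger_gap: 0.367
t 14.175 ee [ 0.5896 -0.0535  0.2647] q [-0.34  0.83  0.65  1.54 -0.22  1.37 -0.95] F [ 1.8  0.6 16.7] gap 0.367
 shift cm [ 0.01  3.47 -0.08] turn [ 0.001  0.003 -0.001] shift after turn [ 0.01  3.47 -0.08]
[ 6.74590441 -0.05818127 15.37787614] [-0.5153413  -0.83463412  0.13482162]
```

View pics/w6.png

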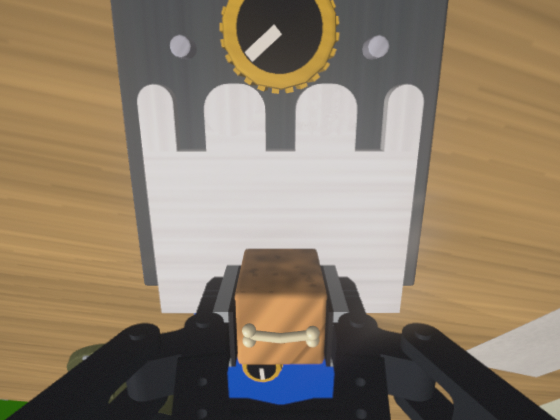

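The mount lies flat on the face. The slots are centred at columns 190, 280 and 370, and the studs at 180 and 377 (midpoint 278.5), so it is about 0.6 mm off sideways. I correct that and slide on.

```bash
python3 -m inch '[-0.05,0.3,-0.03,0,0,0,255, 0,0.5,-0.03,0,0,0,255, 0,0.5,0,0,0,0,255, 0,0.5,0,0,0,0,255, 0,0.5,0,0,0,0,255, 0,0.3,0,0,0,0,255, 0,0,0,0,0,0,255]'
python3 - <<'E'
from h import *
o,S=stage();to(stool(),o+S@np.array([.061,0,.189]));print(S.T@bot.read_state()['force'],S.T@bot.read_state()['wrist_torque'])
E
python3 -m inch '[0,0.3,0,0,0,0,255, 0,0.2,0,0,0,0,255, 0,0.2,0,0,0,0,255, 0,0,0,0,0,0,255]'
python3 - <<'E'
from h import *
o,S=stage();to(stool(),o+S@np.array([.061,0,.189]));print(S.T@bot.read_state()['force'],S.T@bot.read_state()['wrist_torque'])
E
```

```text
time_s: 15.1
ee_pos: [0.6113, -0.0467, 0.2516]
orientation: [0.664, 1.629, -1.391]
force: [1.1, -0.4, 12.4]
finger_gap: 0.365
t 15.1 ee [ 0.6113 -0.0467  0.2516] q [-0.33  0.87  0.64  1.49 -0.23  1.39 -0.96] F [ 1.1 -0.4 12.4] gap 0.365
 shift cm [ 0.01  0.85 -0.  ] turn [ 0.001  0.002 -0.001] shift after turn [ 0.01  0.85 -0.  ]
[ 5.31834402  0.66208943 11.19910324] [-0.39472264 -0.45202895  0.06360718]
time_s: 15.6
ee_pos: [0.617, -0.045, 0.2482]
orientation: [0.664, 1.63, -1.392]
force: [1.0, -0.6, 13.0]
finger_gap: 0.368
t 15.6 ee [ 0.617  -0.045   0.2482] q [-0.33  0.88  0.64  1.47 -0.24  1.4  -0.97] F [ 1.  -0.6 13. ] gap 0.368
 shift cm [ 0.01  0.17 -0.  ] turn [ 0.001  0.002 -0.   ] shift after turn [ 0.01  0.17 -0.  ]
[ 5.75986357  0.8861457  11.65951577] [-0.39731581 -0.52092909  0.07987419]
```

```bash
python3 -m inch '[0,0.1,0,0,0,0,255, 0,0.1,0,0,0,0,255, 0,0,0,0,0,0,255]'
python3 - <<'E'
from h import *
o,S=stage();to(stool(),o+S@np.array([.061,0,.189]));print(S.T@bot.read_state()['force'],S.T@bot.read_state()['wrist_torque'])
E
python3 -m inch '[0,0.1,0,0,0,0,255, 0,0.1,0,0,0,0,255, 0,0,0,0,0,0,255]'
python3 - <<'E'
from h import *
o,S=stage();to(stool(),o+S@np.array([.061,0,.189]));print(S.T@bot.read_state()['force'],S.T@bot.read_state()['wrist_torque'])
E
```

```text
time_s: 15.98
ee_pos: [0.6186, -0.0446, 0.2472]
orientation: [0.664, 1.63, -1.392]
force: [0.7, 0.1, 12.1]
finger_gap: 0.367
t 15.975 ee [ 0.6186 -0.0446  0.2472] q [-0.33  0.88  0.64  1.47 -0.24  1.4  -0.97] F [ 0.7  0.1 12.1] gap 0.367
 shift cm [ 0.01 -0.02 -0.  ] turn [ 0.001  0.002 -0.   ] shift after turn [ 0.01 -0.02 -0.  ]
[ 5.45001325  0.13638226 10.88216265] [-0.41455999 -0.67101178  0.09759741]
time_s: 16.35
ee_pos: [0.6193, -0.0446, 0.2468]
orientation: [0.663, 1.631, -1.395]
force: [-3.9, 0.5, 17.7]
finger_gap: 0.364
t 16.35 ee [ 0.6193 -0.0446  0.2468] q [-0.33  0.89  0.64  1.46 -0.24  1.4  -0.97] F [-3.9  0.5 17.7] gap 0.364
 shift cm [ 0.01 -0.1  -0.02] turn [0.    0.001 0.003] shift after turn [ 0.01 -0.1  -0.02]
[12.04010782 -1.50366136 13.50611922] [-0.52935898 -1.74865916  0.11365403]
```

```bash
python3 -m inch '[0,0.1,0,0,0,0,255, 0,0.05,0,0,0,0,255, 0,0,0,0,0,0,255]'
python3 - <<'E'
from h import *
o,S=stage();to(stool(),o+S@np.array([.061,0,.189]));print(S.T@bot.read_state()['force'],S.T@bot.read_state()['wrist_torque'])
c=cam('wrist','w7.png')
E
```

```text
time_s: 16.73
ee_pos: [0.6197, -0.0445, 0.2466]
orientation: [0.662, 1.633, -1.397]
force: [-8.6, -0.2, 22.9]
finger_gap: 0.366
t 16.725 ee [ 0.6197 -0.0445  0.2466] q [-0.33  0.89  0.64  1.46 -0.24  1.41 -0.97] F [-8.6 -0.2 22.9] gap 0.366
 shift cm [ 0.01 -0.15 -0.02] turn [-0.     0.001  0.005] shift after turn [ 0.01 -0.15 -0.02]
[18.69696481 -2.12784551 15.62410227] [-0.61422593 -2.70173448  0.1675002 ]
```

View pics/w7.png

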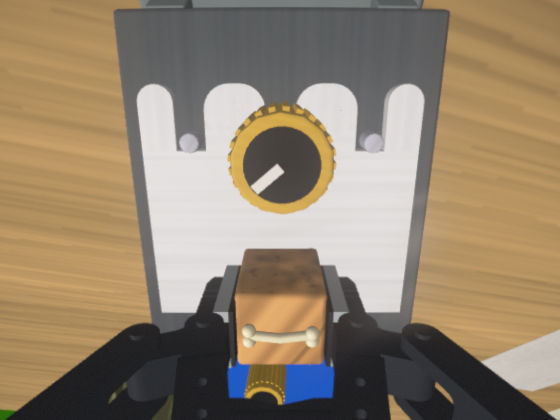

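The mount is home: the studs at (188,143) and (372,143) sit in the slot ends and x force has risen to 19 N. I relax, release, retract and turn the tool back half a turn, so the nut can be driven in a single grip.

```bash
python3 -m inch '[-0.08,-0.12,0,0,0,0,255, 0,0,0,0,0,0,255, 0,0,0,0,0,0,0, 0,0,0,0,0,0,0, 0,0,0,0,0,0,0, 0,0,0,0,0,0,0]'
python3 -m inch '[-2,0,0,0,0,0,0, -4,0,0,0,0,0,0, -4,0,0,0,0,0,0, 0,0,0,-0.1745,0,0,0, 0,0,0,-0.1745,0,0,0, 0,0,0,-0.1745,0,0,0, 0,0,0,-0.1745,0,0,0, 0,0,0,-0.1745,0,0,0]'
python3 -m inch '[0,0,0,-0.1745,0,0,0, 0,0,0,-0.1745,0,0,0, 0,0,0,-0.1745,0,0,0, 0,0,0,-0.1745,0,0,0, 0,0,0,-0.1745,0,0,0, 0,0,0,-0.1745,0,0,0, 0,0,0,-0.1745,0,0,0, 0,0,0,-0.1745,0,0,0]'
python3 -m inch '[0,0,0,-0.1745,0,0,0, 0,0,0,-0.1745,0,0,0, 0,0,0,-0.1745,0,0,0, 0,0,0,-0.1745,0,0,0, 0,0,0,-0.1745,0,0,0, 0,0,0,0,0,0,0]'
python3 - <<'E'
from h import *
o,S=stage();T=stool()@np.diag([1.,-1,-1]);to(T,o+S@np.array([0,0,.197]))
E
```

```text
time_s: 17.52
ee_pos: [0.6208, -0.0431, 0.2444]
orientation: [0.664, 1.632, -1.391]
force: [-0.1, -0.6, 0.3]
finger_gap: 1.0
time_s: 18.52
ee_pos: [0.6689, -0.0297, 0.331]
orientation: [0.137, 2.003, -0.548]
force: [0.2, -0.2, -0.5]
finger_gap: 1.0
time_s: 19.52
ee_pos: [0.6689, -0.0298, 0.331]
orientation: [-0.704, 1.957, 0.899]
force: [0.4, 0.7, 0.3]
finger_gap: 0.998
time_s: 20.27
ee_pos: [0.6689, -0.0301, 0.3309]
orientation: [-1.169, 1.509, 1.767]
force: [-0.5, -0.9, 0.2]
finger_gap: 0.999
t 20.275 ee [ 0.6689 -0.0301  0.3309] q [ 0.1   0.8  -0.28  1.21  0.26  1.69  1.66] F [-0.5 -0.9  0.2] gap 0.999
 shift cm [ 9.07 -5.73 -0.04] turn [-0.    -0.001 -0.001] shift after turn [ 9.07 -5.72 -0.04]
```

```bash
python3 -m inch '[0,-5.75,0,0,0,0,0, 3,0,0,-0.17,0,0,0, 3,0,0,-0.17,0,0,0, 2,0,0,-0.17,0,0,0, 1.05,0,0,0,0,0,0, 0,0,0,0,0,0,0]'
python3 - <<'E'
from h import *
o,S=stage();T=stool()@np.diag([1.,-1,-1]);to(T,o+S@np.array([-.0005,0,.197]))
c=cam('wrist','w8.png');c=cam('scene');stripes(c['frame'][130:270,200:340],'s8.png',4)
E
```

```text
time_s: 21.02
ee_pos: [0.6732, -0.0287, 0.2237]
orientation: [-1.397, 1.085, 2.223]
force: [-0.0, -0.7, 1.1]
finger_gap: 0.997
t 21.025 ee [ 0.6732 -0.0287  0.2237] q [ 0.16  0.92 -0.4   1.29  0.37  1.53  2.05] F [-0.  -0.7  1.1] gap 0.997
 shift cm [ 0.02  0.01 -0.07] turn [ 0.506 -0.001 -0.002] shift after turn [ 0.02 -0.03 -0.07]
```

View pics/w8.png

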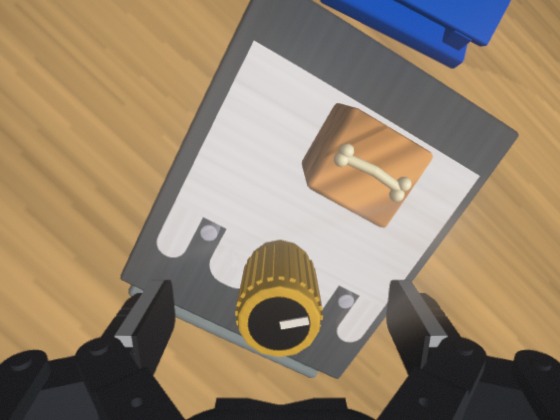

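The mount is still home: the studs at (208,232) and (347,300) are in the slot ends. The nut is centred between the fingers at column 280. Now I grip it.

```bash
python3 -m inch '[0,0,0,0,0,0,255, 0,0,0,0,0,0,255, 0,0,0,0,0,0,255, 0,0,0,0,0,0,255, 0,0,0,0,0,0,255, 0,0,0,0,0,0,255]' 70
python3 -m inch '[0.023,0,0,0.16,0,0,255, 0.023,0,0,0.16,0,0,255, 0.023,0,0,0.16,0,0,255, 0.023,0,0,0.16,0,0,255, 0.023,0,0,0.16,0,0,255, 0.023,0,0,0.16,0,0,255, 0,0,0,0,0,0,255]'
cat > st.py <<'E'
from h import *
o,S=stage();T=stool()@np.diag([1.,-1,-1]);s=bot.read_state();A=Rm(s['orientation'])
print('stage pos mm',(S.T@(s['ee_pos']-o)*1000).round(1),'turn',R.from_matrix(T.T@A).as_rotvec().round(3),'q',s['qpos'].round(2),'F',(S.T@s['force']).round(1),'M',(S.T@s['wrist_torque']).round(2),s['finger_gap'])
E
python3 st.py
```

```text
time_s: 21.88
ee_pos: [0.6738, -0.0288, 0.2246]
orientation: [-1.402, 1.08, 2.225]
force: [5.8, -1.8, 4.8]
finger_gap: 0.33
time_s: 22.75
ee_pos: [0.6734, -0.0299, 0.2234]
orientation: [-0.939, 1.785, 1.319]
force: [7.3, -3.8, 3.9]
finger_gap: 0.332
stage pos mm [ -0.3   0.5 196.8] turn [ 0.453  0.004 -0.003] q [ 0.04  0.9  -0.13  1.29  0.21  1.48  1.24] F [-3.2  5.7  6.4] M [ 1.19  1.04 -0.07] 0.3315079293711197
```

```bash
python3 -m inch '[0.023,0,0,0.16,0,0,255, 0.023,0,0,0.16,0,0,255, 0.023,0,0,0.16,0,0,255, 0.023,0,0,0.16,0,0,255, 0.023,0,0,0.16,0,0,255, 0.023,0,0,0.16,0,0,255, 0.023,0,0,0.16,0,0,255, 0,0,0,0,0,0,255]'
python3 st.py
python3 -m inch '[0.023,0,0,0.16,0,0,255, 0.023,0,0,0.16,0,0,255, 0.023,0,0,0.16,0,0,255, 0.023,0,0,0.16,0,0,255, 0.023,0,0,0.16,0,0,255, 0.023,0,0,0.16,0,0,255, 0,0,0,0,0,0,255]'
python3 st.py
```

```text
time_s: 23.75
ee_pos: [0.672, -0.0311, 0.2224]
orientation: [-0.287, 2.079, 0.157]
force: [2.5, -6.5, 7.6]
finger_gap: 0.329
stage pos mm [  0.6   1.3 195.2] turn [ 1.574  0.004 -0.003] q [-0.12  0.9   0.2   1.3   0.01  1.45  0.31] F [3.2 6.9 6.9] M [ 1.5   0.08 -0.09] 0.32938090358522587
time_s: 24.62
ee_pos: [0.6706, -0.0311, 0.2216]
orientation: [0.3, 1.921, -0.822]
force: [-0.5, -6.4, 10.8]
finger_gap: 0.331
stage pos mm [  1.4   0.9 193.8] turn [ 2.534  0.005 -0.003] q [-0.25  0.95  0.48  1.31 -0.18  1.45 -0.48] F [7.2 6.1 8.2] M [ 1.   -0.89 -0.03] 0.33142890478705134
```

```bash
python3 -m inch '[0.023,0,0,0.16,0,0,255, 0.023,0,0,0.16,0,0,255, 0.023,0,0,0.16,0,0,255, 0,0,0,0,0,0,255]'
python3 st.py
python3 -m inch '[0.012,0,0,0.08,0,0,255, 0.012,0,0,0.08,0,0,255, 0,0,0,0,0,0,255]'
python3 st.py
python3 -m inch '[0.012,0,0,0.08,0,0,255, 0.012,0,0,0.08,0,0,255, 0,0,0,0,0,0,255]'
python3 st.py
```

```text
time_s: 25.12
ee_pos: [0.6701, -0.0306, 0.2214]
orientation: [0.587, 1.704, -1.279]
force: [-0.6, -3.7, 13.6]
finger_gap: 0.327
stage pos mm [  1.6   0.4 193.4] turn [ 3.014  0.005 -0.004] q [-0.31  0.98  0.63  1.31 -0.27  1.47 -0.87] F [ 8.1  3.4 11. ] M [ 0.56 -1.22 -0.24] 0.32711536762013965
time_s: 25.5
ee_pos: [0.67, -0.0305, 0.2214]
orientation: [0.68, 1.613, -1.422]
force: [-1.7, -3.2, 14.0]
finger_gap: 0.33
stage pos mm [  1.7   0.2 193.4] turn [-3.111e+00 -4.000e-03  3.000e-03] q [-0.33  0.99  0.67  1.31 -0.31  1.48 -1.  ] F [ 9.1  2.7 10.9] M [ 0.4  -1.37  0.13] 0.329755649260124
time_s: 25.88
ee_pos: [0.6708, -0.0302, 0.2208]
orientation: [0.774, 1.507, -1.56]
force: [3.0, -2.2, 9.9]
finger_gap: 0.331
stage pos mm [  0.6   0.2 193.3] turn [-2.951e+00  1.000e-03  5.000e-03] q [-0.35  1.01  0.72  1.31 -0.34  1.48 -1.13] F [2.9 2.9 9.8] M [ 0.7  -0.03 -0.41] 0.33070237856839885
```

```bash
python3 -m inch '[0.01,0,0,0.08,0,0,255, 0,0,0,0.08,0,0,255, 0,0,0,0,0,0,255]'
python3 st.py
python3 -m inch '[0,0,0,0.08,0,0,255, 0,0,0,0.08,0,0,255, 0,0,0,0,0,0,255]'
python3 st.py
python3 - <<'E'
from h import *
c=cam('wrist','w9.png')
E
```

```text
time_s: 26.25
ee_pos: [0.6721, -0.0302, 0.2201]
orientation: [0.865, 1.391, -1.692]
force: [8.6, -5.1, 4.8]
finger_gap: 0.329
stage pos mm [ -0.8   0.5 193.4] turn [-2.792  0.008  0.007] q [-0.36  1.02  0.77  1.31 -0.37  1.49 -1.26] F [-3.6  7.2  7.6] M [ 1.49  1.67 -0.45] 0.32896410557552924
time_s: 26.62
ee_pos: [0.6723, -0.0306, 0.2201]
orientation: [0.953, 1.267, -1.822]
force: [11.2, -5.1, 3.9]
finger_gap: 0.326
stage pos mm [ -0.9   0.9 193.4] turn [-2.632  0.009  0.007] q [-0.38  1.04  0.81  1.31 -0.41  1.5  -1.39] F [-6.2  7.9  8.1] M [ 1.78  1.85 -0.42] 0.32605051042921057
```

View pics/w9.png

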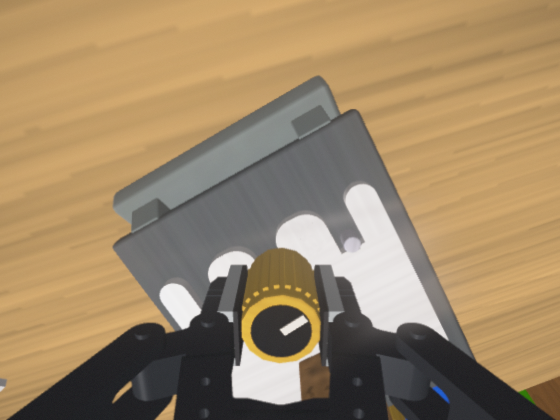

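The nut is gripped, but the white mark now leads up-right at about 29° against 6° before, relative to the fingers. So it slipped about 0.4 rad, either at the stop or just short of it. I tighten with a stronger grip and measure the mark's angle numerically.

```bash
cat > mark.py <<'E'
from h import *
def mark(c,h):
    o,S=stage();W=lambda p:o+S@np.array(p)
    ctr=proj(c,W([0,0,h]))[0];rr=np.linalg.norm(proj(c,W([.0,.013,h]))[0]-ctr)
    v,u=np.mgrid[:420,:560];d=np.hypot(u-ctr[0],v-ctr[1])<rr*1.1
    f=c['frame'].astype(int);m=d&(f.min(2)>140)&(f.max(2)-f.min(2)<60)
    n,l,st,ce=cv2.connectedComponentsWithStats(m.astype(np.uint8))
    if n<2: return None
    k=1+np.argmax(st[1:,4]);dark=d&(f.max(2)<70)
    def pl(u,v):
        O,D=ray(c,u,v);t=((o+S[:,2]*h-O)@S[:,2])/(D@S[:,2]);return (S.T@(O+t*D-o))[:2]*1000
    P=np.array([pl(a,b) for b,a in zip(*np.nonzero(l==k))]);Q=np.array([pl(a,b) for b,a in zip(*np.nonzero(dark|(l==k)))])
    e=P.mean(0)-Q.mean(0);_,_,V=np.linalg.svd(P-P.mean(0));ax=V[0]*np.sign(V[0]@e)
    return st[k,4],'disk',Q.mean(0).round(1),'mark',P.mean(0).round(1),'dir',np.degrees(np.arctan2(e[1],e[0])).round(1),'axis',np.degrees(np.arctan2(ax[1],ax[0])).round(1)
if __name__=='__main__':
    for n in ['w2','w3']: print(n,mark(np.load(n+'.npy',allow_pickle=True).item(),.053))
    print('now',mark(cam('wrist'),.0495))
E
python3 mark.py
python3 -m inch '[0,0,0,0,0,0,255, 0,0,0,0,0,0,255, 0,0,0,0.08,0,0,255, 0,0,0,0.08,0,0,255, 0,0,0,0.08,0,0,255, 0,0,0,0,0,0,255]' 120
python3 st.py; python3 mark.py|tail -1
```

```text
w2 (np.int32(55), 'disk', array([0. , 0.3]), 'mark', array([ 3.6, -4.2]), 'dir', np.float64(-51.9), 'axis', np.float64(-48.4))
w3 (np.int32(58), 'disk', array([-1. , -0.7]), 'mark', array([ 2.1, -5.7]), 'dir', np.float64(-58.3), 'axis', np.float64(-49.2))
now (np.int32(374), 'disk', array([ 2.2, -1.7]), 'mark', array([10.9, -8.5]), 'dir', np.float64(-38.0), 'axis', np.float64(48.4))
time_s: 27.48
ee_pos: [0.6712, -0.0302, 0.2208]
orientation: [1.074, 1.07, -2.006]
force: [4.0, -5.9, 10.0]
finger_gap: 0.32
stage pos mm [  0.3   0.2 193.5] turn [-2.396  0.003  0.006] q [-0.4   1.06  0.88  1.31 -0.45  1.52 -1.58] F [3.  6.7 9.8] M [ 1.34 -0.39  2.38] 0.3204551610435632
now (np.int32(306), 'disk', array([ 1.7, -1.8]), 'mark', array([  8.6, -10.7]), 'dir', np.float64(-52.2), 'axis', np.float64(34.9))
```

Resisting torque is now 2.4 Nm about the nut axis, far above 0.1, so it is against the stop. I'll check the mark with a tighter mask.

```bash
sed -i 's/rr\*1.1/rr*0.75/' mark.py; python3 mark.py; python3 -m inch '[0,0,0,0.08,0,0,255, 0,0,0,0,0,0,255]'; python3 st.py; python3 mark.py | tail -1
```

```text
w2 (np.int32(51), 'disk', array([-0.1,  0.2]), 'mark', array([ 3.3, -3.9]), 'dir', np.float64(-50.5), 'axis', np.float64(-48.5))
w3 (np.int32(50), 'disk', array([-0.9, -0.1]), 'mark', array([ 1.7, -5.1]), 'dir', np.float64(-62.4), 'axis', np.float64(-47.4))
now (np.int32(210), 'disk', array([ 0.2, -0.3]), 'mark', array([0.8, 5. ]), 'dir', np.float64(83.2), 'axis', np.float64(95.5))
time_s: 27.82
ee_pos: [0.6702, -0.0297, 0.2212]
orientation: [1.117, 0.998, -2.07]
force: [-0.3, -0.4, 15.2]
finger_gap: 0.323
stage pos mm [  1.2  -0.5 193.4] turn [-2.313e+00 -1.000e-03  2.000e-03] q [-0.41  1.07  0.91  1.31 -0.47  1.53 -1.65] F [ 8.   0.3 12.9] M [-0.04 -1.14  0.38] 0.3234282144393658
now (np.int32(218), 'disk', array([ 0.1, -0.2]), 'mark', array([0.7, 5.1]), 'dir', np.float64(83.6), 'axis', np.float64(98.0))
```

The mark stays put while the tool turns on, and the nut has turned 3.8–3.9 rad in all, so it is against its hard stop. Now I let go with a part opening, since the cork block is close, and retract along the axis.

```bash
python3 -m inch '[0,0,0,-0.03,0,0,255, 0,0,0,0,0,0,110, 0,0,0,0,0,0,110, 0,0,0,0,0,0,110, 0,0,0,0,0,0,110]' 40
python3 st.py
python3 -m inch '[-1,0,0,0,0,0,110, -3,0,0,0,0,0,110, -4,0,0,0,0,0,110, -4,0,0,0,0,0,110, -3,0,0,0,0,0,110, 0,0,0,0,0,0,110, 0,0,0,0,0,0,110]'
python3 - <<'E'
from h import *
from mark import mark
o,S=stage();print(bot.read_state()['qpos'].round(2),(S.T@(bot.read_state()['ee_pos']-o)).round(3))
c=cam('wrist','w10.png');print(mark(c,.0495))
np.save('w10.npy',c,allow_pickle=True)
d=cam('scene');e=cam('top')
W=lambda p:o+S@np.array(p)
print(proj(c,[W([0,-.036,.011]),W([0,.036,.011]),W([0,0,.049])]).round())
a=cv2.resize(c['frame'],(560,420));b=cv2.resize(d['frame'][130:270,200:340],(240,240));f=cv2.resize(e['frame'][170:250,240:320],(240,180))
cv2.imwrite('pics/fin.png',np.hstack([a,np.vstack([b,f])])[:,:,::-1])
E
```

```text
time_s: 28.5
ee_pos: [0.6705, -0.0291, 0.2188]
orientation: [1.101, 1.028, -2.047]
force: [-0.1, -0.2, 0.1]
finger_gap: 0.568
stage pos mm [ -0.4  -1.  191.6] turn [-2.345e+00 -1.000e-03  1.000e-03] q [-0.41  1.07  0.9   1.31 -0.46  1.53 -1.62] F [0.2 0.2 0. ] M [-0.02  0.49 -0.01] 0.5680683063668348
time_s: 29.38
ee_pos: [0.7426, -0.0092, 0.3485]
orientation: [1.102, 1.027, -2.047]
force: [0.6, -0.8, -0.2]
finger_gap: 0.569
[-0.32  1.05  0.9   0.88 -0.45  1.9  -1.73] [-0.    -0.001  0.341]
(np.int32(61), 'disk', array([0.1, 5. ]), 'mark', array([0.1, 5. ]), 'dir', np.float64(0.0), 'axis', np.float64(-0.0))
[[252. 216.]
 [313. 156.]
 [282. 200.]]
```

View pics/fin.png

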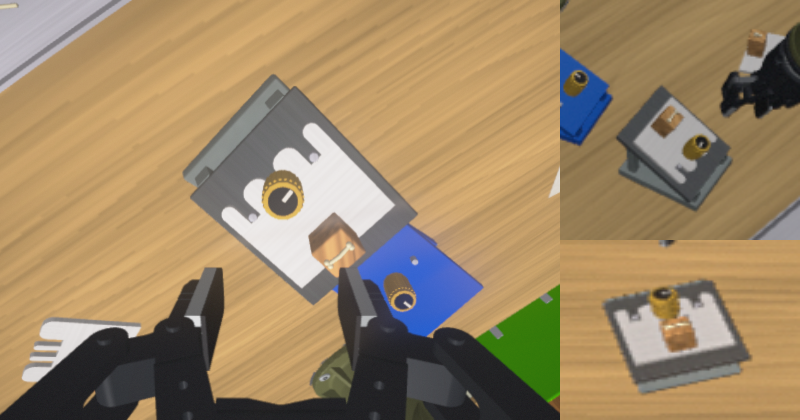

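```bash
python3 -c "
from bench import ticket,bot
print(bot.read_state()['force'],bot.read_state()['time_s'],ticket.sign_off())"
```

```text
the job is handed in; nothing more can be done
[-0.11386532  0.89751253 -0.26303865] 29.525 None
```

The wide-slot mount is home on the small grey stand, the brass nut is screwed down to its stop, and I handed the job in at about 29.5 s.

- **Mount:** I gripped it by its cork block, laid it flat above the nut and slid it down until the studs met the slot ends (x force rose to 19 N). After the nut was tightened, the last picture still showed both plain studs in their slot ends.
- **Nut:** I turned it clockwise about 3.86 rad in one grip, measured from its white mark. It stopped at about 2.4 Nm, and the mark stayed put while the fingers slid on round it.
- **Release:** the hand was clear of everything and the wrist force was near zero. I did not go near the jar, lens, forceps or other mount.

Some checks disagreed or are less certain:
- **Final nut angle:** my height fit put the nut's start at 0.6 rad, which gives a final turn of about 4.46. The stop is at 4.6. The difference is within that fit's error, and I relied on the hard stop.
- **Slips:** the fingers slipped about 0.4 rad on the nut at 70 N, and again at 120 N against the stop.
- **Heights:** the face was about 1.7 mm higher than my fit, found by touch and allowed for. My rough two-view height for the bone (41.5 mm) was lower than the block's 46 mm.
- **Slope direction:** the task says the low edge faces the robot's right. In the pictures it faces away and slightly left, so I chose the stand by its colour and size.

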